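Shut down the purge line and stopper the flasks

TASK

Turn the stiff purge-gas valve knob clockwise until it is fully shut, before any stopper goes into a flask. Then hang the yellow shut-off tag by its hole on the peg, and set every stopper that stands on the bench fully home, flange down on the rim, in a flask whose neck it fits (big ones in the wide necks, small ones in the narrow). Keep the flasks upright and leave the other vessels and bottles where they are.

Things in the scene. Friction and masses are not known exactly. Their poses are not given: they have to be found in the camera images.
- wide1_mouth (a point): Wide-necked short amber glass flask, 105 tall, base 104 in diameter, loose, upright; straight round bore 52 in diameter and 40 deep from the rim; neck outside 60 (white pouring ring at the lip, 69). This point: centre of its mouth, at the rim, 105 above its underside, z up along its axis (all in mm)
- wide2_mouth (a point): Wide-necked short amber glass flask, 105 tall, base 104 in diameter, loose, upright; straight round bore 52 in diameter and 40 deep from the rim; neck outside 60 (white pouring ring at the lip, 69). This point: centre of its mouth, at the rim, 105 above its underside, z up along its axis (all in mm)
- narrow1_mouth (a point): Narrow-necked short amber glass flask, 105 tall, base 104 in diameter, loose, upright; straight round bore 39 in diameter and 40 deep from the rim; neck outside 47 (white pouring ring at the lip, 56). This point: centre of its mouth, at the rim, 105 above its underside, z up along its axis (all in mm)
- narrow2_mouth (a point): Narrow-necked short amber glass flask, 105 tall, base 104 in diameter, loose, upright; straight round bore 39 in diameter and 40 deep from the rim; neck outside 47 (white pouring ring at the lip, 56). This point: centre of its mouth, at the rim, 105 above its underside, z up along its axis (all in mm)
- bigstop1: Big tapered black rubber stopper with a white round grip post, 76 tall, standing on its narrow end (may be absent): plug 30 long tapering from 39 in diameter at the bottom to 47, then a round flange 64 in diameter and 6 thick, then the post, 22 in diameter and 40 long. Fits only the 52 mm (wide) bore, resting with its flange on the rim, its underside then 30 below the rim. Origin: centre of its underside, z up (all in mm)
- bigstop2: Big tapered black rubber stopper with a white round grip post, 76 tall, standing on its narrow end (may be absent): plug 30 long tapering from 39 in diameter at the bottom to 47, then a round flange 64 in diameter and 6 thick, then the post, 22 in diameter and 40 long. Fits only the 52 mm (wide) bore, resting with its flange on the rim, its underside then 30 below the rim. Origin: centre of its underside, z up (all in mm)
- smallstop1: Small tapered black rubber stopper with a white round grip post, 76 tall, standing on its narrow end (may be absent): plug 30 long tapering from 29 in diameter at the bottom to 35, then a round flange 52 in diameter and 6 thick, then the post, 22 in diameter and 40 long. Fits only the 39 mm (narrow) bore, resting with its flange on the rim, its underside then 30 below the rim. Origin: centre of its underside, z up (all in mm)
- smallstop2: Small tapered black rubber stopper with a white round grip post, 76 tall, standing on its narrow end (may be absent): plug 30 long tapering from 29 in diameter at the bottom to 35, then a round flange 52 in diameter and 6 thick, then the post, 22 in diameter and 40 long. Fits only the 39 mm (narrow) bore, resting with its flange on the rim, its underside then 30 below the rim. Origin: centre of its underside, z up (all in mm)
- valve (a joint): angle (rad) of the valve's black bar knob on the aluminium valve block: 0 = wide open, starts between 0 and 0.5, grows clockwise seen from above to 2.2 = shut, against its stop. It is stiff: it takes a firm twist of about 0.25 N m all the way, and stays where it is left
- valve_grip (a point): on the knob's vertical axis, 84 mm above the bench, in the middle of its bar grip's height: the bar is 84 mm long along this point's x axis, 16 mm thick along its y axis and 34 mm high (67 to 101 mm above the bench); it turns with the knob
- manifold: the fixed aluminium valve block, 100 x 80 x 50 mm high, which carries the knob in the middle of its top. Origin: centre of its underside
- tag: yellow plastic shut-off tag, a plate 8 mm thick (x), 64 mm wide (y) and 130 mm high (z), standing upright in the slot of the tag rack and standing clear of its walls from 40 mm above its lower edge. Origin: middle of its lower edge
- tag_hole (a point): centre of the tag's round hole, 28 mm in diameter, through its thickness (x), 40 mm below the top edge; 26 mm of solid plate lies above the hole
- tagrack: fixed plywood rack, 70 x 96 mm, 50 mm high, with an upright slot 12 mm wide that runs along its y axis, floor 10 mm above the bench. Origin: centre of its underside
- pegstand: fixed steel stand: base 90 x 90 mm, 14 mm high, post 16 x 16 mm up to 200 mm, and a round level peg 10 mm in diameter at 190 mm height that sticks out from the post along the stand's -x axis for 80 mm, its last 6 mm turned up by 6 mm (tip reaches 202 mm). Origin: centre of its underside
- peg_mid (a point): on the peg's centre line, 42 mm from the post's middle, 190 mm above the bench; axes as the stand's (peg tip toward -x)
- beaker: bystander: small glass cup, 55 mm tall, rim 56 mm in diameter
- corkring: bystander: cork ring 60 mm in diameter, 20 mm high
- dish: bystander: white bowl, rim 90 mm in diameter, 25 mm high
Mind the look-alikes: they are no part of the job. What is shaped like the bigstop1 but purple is not meant. What is shaped like the part that bears wide2_mouth but green is not meant.

How it is judged:
By the outcome, as a careful person would: the job done as asked, in the order asked, and still so for the second after the job is handed in, with the robot touching nothing.
Of bigstop1, bigstop2, smallstop1, smallstop2 only 3 to 4 are there at a start; the rules pass over those that are not, and their reading is None.
At some moment in a run one of wide1, wide2, narrow1, narrow2 may be knocked a few centimetres aside while the robot is not near it.
It also fails if it takes over 210 s, if anything falls off the work surface, if the arm or the gripper's body presses on something with over 40 N, if the wrist force passes 120 N, or if a joint passes its speed limit or range.

ROBOT

A 6-joint arm with a two-finger parallel gripper is mounted at the origin on the work surface. World frame = base frame: x ahead of the robot, y to its left, z up, the work surface at z = 0. Lengths are in m, angles in rad, forces in N, time in s.
With the tool pointing down it reaches from about 0.35 to 0.775 m from the base axis. Payload 7.3 kg.
Tool frame: the origin (TCP) lies at the centre of the arm's flange, where the gripper is bolted on; the fingertips stand 178 mm ahead of it and the grasp point (between the pads) lies 159 mm ahead of it; z points along the fingers, y is the line along which they close (so a half turn about z gives the same grasp; the last joint's range is limited). The gripper opens to 92 mm and grips with 3 to 60 N. Pads are 19 mm wide; open, the fingers measure 130 mm over their backs; the gripper's body (75 mm by 190 mm) begins 47 mm behind the grasp point.
Start: joints at [-1.425, 0.342, 1.524, -0, 1.275, -0.146], TCP at [0.151, -0.503, 0.405] pointing down, gripper open.
Joint ranges: [-2.53, 2.53], [-0.77, 2.02], [0.04, 2.7], [-1, 4.14], [0.28, 2.66], [-3.11, 3.11]. Speed limits (rad/s): [2.57, 2.57, 3.14, 3.14, 3.14, 3.14].

INTERFACE

Orientations are given as [roll, pitch, yaw] about the fixed x, y, z axes, in that order (R = Rz(yaw) Ry(pitch) Rx(roll)).
In Python, from cell import telemetry, vision, ticket gives the robot as it stands.
- The arm moves only by the shell command python3 -m crank 'ROWS' [FORCE]. ROWS is JSON, a list of rows, each a list of 5 numbers: the gripper command: -1 is shut, 1 is fully open, values between are in proportion, then the shift along the tool's x, y, z in mm, then the turn about the tool's z in rad. In form: [[fingers, dx, dy, dz, roll], ...]. A call has 1 to 12 rows; each row is the pose to reach, as a shift and turn from the pose commanded when the call began, along the tool's axes at that moment; what a row does not reach only later rows make up. A row lasts 1/12 s, in which the tool goes at most 41.7 mm and 7.16 degrees, less where a joint would pass 70% of its speed; a pose out of reach is approached as far as the arm can. A call with a gripper value outside its range is refused whole. The fingers move at their own pace and stop on an object; FORCE is the grip in N (left out, the last holds). Time passes only in rows, so rows that repeat a pose let the fingers close. It gives the time, the measured TCP pose, the force, the opening and the grip force at its end, in the units of the state.
- telemetry.observe(): the state, without advancing time (a new reading comes with each control period).
- vision.read_camera(name): name is "scene" or "top" or "wrist"; returns (picture, depth): 384x512x3 uint8, red, green, blue; 384x512 float32, m along the optical axis (not along the pixel's ray), 0 where there is no reading.
- vision.get_calibration(name): a dict with "camera_matrix" (3x3 intrinsics, pixels), "rvec" (rotation vector, rad) and "tvec" (3), from world to camera coordinates, as OpenCV has them. Camera axes: x right, y down, z forward; pixel columns grow to the right and rows downward; lengths in m; the calibration is good to about 2 mm. A picture is of the moment at which its call begins: read the wrist's pose just before it. get_calibration takes no time and is no camera call; for the wrist camera it gives the pose at the moment of the call.
- ticket.hand_in(): hands the job in; it is judged then, once.
The state is a dict: "time": time; "qpos": joint angles; "qvel": joint speeds; "joint_efforts": joint torques, N m; "tool_pos": TCP position; "tool_rot": TCP orientation; "contact_force": force on the tool from outside, world axes, zero at the start; "torque": the same for the moment, N m; "opening": finger opening in m; "grip_force": force on a finger pad.
Only numpy, scipy, OpenCV 4.12 (cv2) and the standard library are available. Lean on these libraries where they do the work, as an engineer would, in place of code of your own. Each camera call takes 0.05 s, during which the arm holds its last target. There are 200 camera calls.

## Working session

There is one attempt and no reset: what is moved stays moved. The work goes in short steps, Python scripts to look and compute and a shell command to move; the robot and the scene stay as the last step left them, time stands still between calls to the robot, and variables do not carry over. Pictures are saved under pics/ and viewed, at most 14 in all, crops included, and the job is handed in when it is done.

```bash
ls; mkdir -p pics
python3 - <<'E'
from cell import telemetry, vision
import cv2,numpy as np
s=telemetry.observe();print(s['time'],s['tool_pos'],s['tool_rot'],s['opening'])
for n in['top','scene']:
    p,d=vision.read_camera(n);cv2.imwrite(f'pics/{n}0.png',p[:,:,::-1]);np.save(f'{n}0.npy',d)
    c=vision.get_calibration(n);print(n,c)
E
```

```text
pics
0.0 [ 0.15103646 -0.50267235  0.40405432] [-3.14011559e+00 -1.92198786e-04  2.91804362e-01] 0.09177307821934944
top {'camera_matrix': array([[377.82010563,   0.        , 255.09187689],
       [  0.        , 377.82010563, 193.04192715],
       [  0.        ,   0.        ,   1.        ]]), 'rvec': array([ 2.13791042, -2.11008902,  0.15045856]), 'tvec': array([0.00227476, 0.51308744, 1.20478434])}
scene {'camera_matrix': array([[431.75438711,   0.        , 262.76963674],
       [  0.        , 431.75438711, 198.0370104 ],
       [  0.        ,   0.        ,   1.        ]]), 'rvec': array([ 1.71697017,  1.80989305, -0.72875049]), 'tvec': array([ 0.00935082, -0.26292283,  1.76188981])}
```

View pics/top0.png

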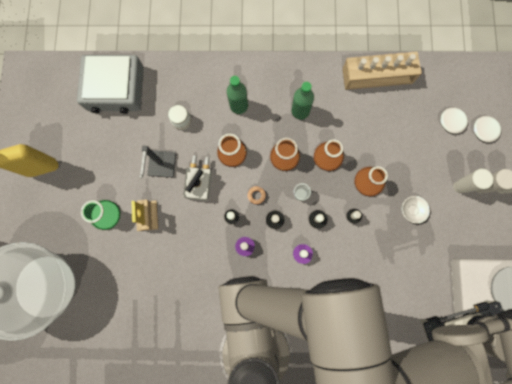

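View pics/scene0.png

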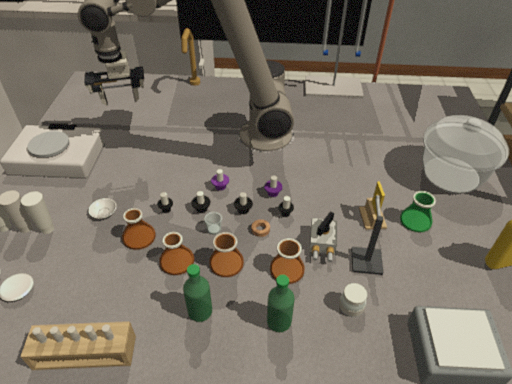

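Top view: four black stoppers at about (231,216), (275,219), (318,219), (355,216). Amber flask mouths are at (230,143), (286,148), (329,148), (378,177). The knob is at (196,181), tag at (140,213) and peg stand at (155,160). The purple stoppers and the green flask are decoys.

```bash
cat > h.py <<'E'
from cell import telemetry, vision
import cv2,numpy as np
from scipy.spatial.transform import Rotation as Ro
def cal(n):
    c=vision.get_calibration(n);return c['camera_matrix'],cv2.Rodrigues(c['rvec'])[0],np.array(c['tvec'])
def plane(c,uv,z):
    K,R,t=c;o=-R.T@t;uv=np.atleast_2d(uv).astype(float)
    d=(np.linalg.inv(K)@np.c_[uv,np.ones(len(uv))].T).T@R
    return o+d*((z-o[2])/d[:,2])[:,None]
def cloud(c,d):
    K,R,t=c;v,u=np.indices(d.shape)
    p=np.stack([(u-K[0,2])/K[0,0]*d,(v-K[1,2])/K[1,1]*d,d],-1)
    P=(p-t)@R;P[d==0]=np.nan;return P
def rel(p,yaw=None):
    """world point -> shift in tool axes from now (mm), plus state"""
    s=telemetry.observe();T=Ro.from_euler('xyz',s['tool_rot'])
    return T.inv().apply(np.array(p)-s['tool_pos'])*1000
def shot(n,f=None):
    c=cal(n);p,d=vision.read_camera(n)
    if f:cv2.imwrite(f,p[:,:,::-1])
    return c,p,d
E
python3 - <<'E'
from h import *
p=cv2.imread('pics/top0.png');d=np.load('top0.npy');c=cal('top');P=cloud(c,d)
hsv=cv2.cvtColor(p,cv2.COLOR_BGR2HSV)
print('table z',np.nanmedian(P[120:200,400:440,2]), P[100,200])
white=((hsv[...,1]<60)&(hsv[...,2]>170)).astype(np.uint8)
n,l,st,ce=cv2.connectedComponentsWithStats(white)
for i in range(1,n):
    x,y,w,h,a=st[i]
    if 8<a<700 and 75<x<430 and 120<y<270: 
        ctr=ce[i];print(a,(w,h),ctr.round(1),'z105',plane(c,ctr,.105)[0][:2].round(4),'z76',plane(c,ctr,.076)[0][:2].round(4),'zmax',np.nanmax(P[l==i][:,2]).round(3))
def obj(m,name):
    m=m&np.isfinite(P[...,2]);q=P[m]
    r=cv2.minAreaRect(q[:,:2].astype(np.float32)*1000);print(name,len(q),q.mean(0).round(4),r,q[:,2].min().round(3),q[:,2].max().round(3))
v,u=np.indices(d.shape);Z=P[...,2]
obj((abs(u-196)<22)&(abs(v-181)<25)&(Z>.085)&(Z<.11),'knob')
obj((abs(u-196)<22)&(abs(v-181)<25)&(Z>.04)&(Z<.055),'block')
obj((abs(u-142)<20)&(abs(v-213)<20)&(Z>.11)&(Z<.16),'tag')
obj((abs(u-145)<20)&(abs(v-213)<20)&(Z>.04)&(Z<.055),'rack')
obj((abs(u-155)<28)&(abs(v-160)<20)&(Z>.17)&(Z<.21),'peg')
obj((abs(u-158)<28)&(abs(v-160)<20)&(Z>.008)&(Z<.02),'base')
z=p[115:270,75:415];cv2.imwrite('pics/z.png',cv2.resize(z[:,:200],None,fx=4,fy=3.8,interpolation=2))
E
```

```text
table z -0.0005265833176652173 [0.85180389 0.21071257 0.00776401]
15 (np.int32(6), np.int32(5)) [362.4 123.5] z105 [ 0.733  -0.3339] z76 [ 0.7435 -0.3417] zmax 0.005
19 (np.int32(9), np.int32(7)) [381.6 126.1] z105 [ 0.7246 -0.3949] z76 [ 0.7349 -0.4041] zmax 0.004
82 (np.int32(13), np.int32(16)) [392.8 130. ] z105 [ 0.7118 -0.4297] z76 [ 0.7219 -0.4398] zmax 0.006
13 (np.int32(7), np.int32(5)) [418.4 126.8] z105 [ 0.7231 -0.5113] z76 [ 0.7335 -0.5235] zmax 0.005
160 (np.int32(11), np.int32(27)) [312.2 138.4] z105 [ 0.682  -0.1728] z76 [ 0.6913 -0.1765] zmax 0.007
16 (np.int32(4), np.int32(8)) [370.2 129.1] z105 [ 0.7144 -0.3583] z76 [ 0.7245 -0.3666] zmax 0.003
10 (np.int32(5), np.int32(4)) [363.  132.8] z105 [ 0.7018 -0.3348] z76 [ 0.7116 -0.3426] zmax 0.004
237 (np.int32(26), np.int32(30)) [389.5 150.4] z105 [ 0.6443 -0.4164] z76 [ 0.6527 -0.4262] zmax 0.005
13 (np.int32(7), np.int32(5)) [406.8 133.9] z105 [ 0.6991 -0.4733] z76 [ 0.7088 -0.4845] zmax 0.003
94 (np.int32(23), np.int32(22)) [285.  145.1] z105 [ 0.6589 -0.0859] z76 [ 0.6676 -0.0874] zmax 0.112
73 (np.int32(11), np.int
[... 4514 characters left out ...]
03 0.0495] ((551.3563232421875, 202.75608825683594), (80.28119659423828, 116.22386169433594), 85.30781555175781) 0.04 0.055
tag 122 [0.4368 0.3733 0.1326] ((436.56182861328125, 374.6969909667969), (64.68412017822266, 9.512465476989746), 7.718100547790527) 0.111 0.145
rack 191 [0.4341 0.3686 0.049 ] ((436.66534423828125, 374.13128662109375), (96.12677001953125, 32.136260986328125), 5.954802513122559) 0.04 0.055
peg 149 [0.5855 0.3352 0.1937] ((576.6754760742188, 335.2356262207031), (17.934478759765625, 97.34454345703125), 89.17967224121094) 0.17 0.204
base 553 [0.613  0.3294 0.014 ] ((617.4054565429688, 334.61541748046875), (92.08263397216797, 90.25039672851562), 86.64400482177734) 0.008 0.02
```

View pics/z.png

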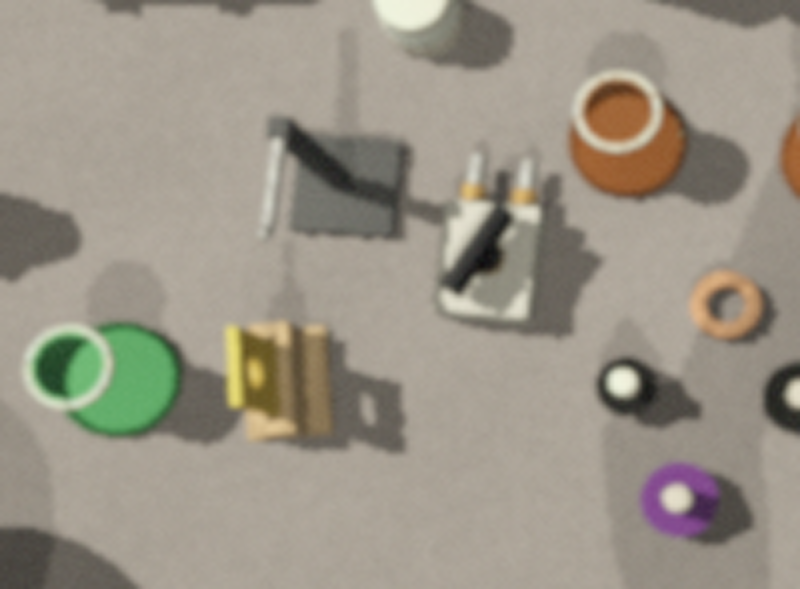

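The zoomed view shows the knob bar running up-right at zoom (478,250). The tag has its face toward ±y, the peg points at -x (world), and the pipes are on the far side of the block. I'll compute the first move and size the rims.

Run:
```python
from h import *
p=cv2.imread('pics/top0.png');d=np.load('top0.npy');c=cal('top');P=cloud(c,d)
hsv=cv2.cvtColor(p,cv2.COLOR_BGR2HSV)
v,u=np.indices(d.shape)
for a,b in [(230,145),(286,148),(329,148),(378,177)]:
    m=(abs(u-a)<18)&(abs(v-b)<18)&(hsv[...,1]<110)&(hsv[...,2]>140)&(P[...,2]>.07)
    (cx,cy),(w,h),ang=cv2.minAreaRect(np.argwhere(m)[:,::-1].astype(np.float32))
    ctr,r=cv2.minEnclosingCircle(np.argwhere(m)[:,::-1].astype(np.float32))
    print(m.sum(),ctr,'diam mm',(2*r+1)*2.915,plane(c,ctr,.105)[0].round(4))
for a,b in [(231,216),(275,219),(318,219),(355,216)]:
    m=(abs(u-a)<14)&(abs(v-b)<14)&(hsv[...,2]<70); n,l,st,ce=cv2.connectedComponentsWithStats(m.astype(np.uint8)); i=1+st[1:,4].argmax();print('stop',st[i],ce[i])
print(rel([.5425,.2025,.405]))
```

```text
154 (229.5, 144.61111450195312) diam mm 65.21178276062012 [0.6592 0.0919 0.105 ]
142 (286.44189453125, 148.6908721923828) diam mm 65.78074062347412 [ 0.6472 -0.0905  0.105 ]
129 (333.3928527832031, 148.7857208251953) diam mm 55.65790873527527 [ 0.6481 -0.2396  0.105 ]
136 (377.8780517578125, 176.06097412109375) diam mm 57.43705018043518 [ 0.5609 -0.3767  0.105 ]
stop [225 210  15  14  84] [233.8452381  218.07142857]
stop [266 211  19  18 174] [275.12643678 219.94827586]
stop [310 211  18  18 160] [317.775  219.7625]
stop [347 209  15  15  73] [352.47945205 217.10958904]
[ 5.77760724e+02 -5.62796623e+02 -2.51508704e-02]
```

```bash
python3 -m crank '[[1,289,-281,0,-1.2],[1,289,-281,0,-1.2],[1,289,-281,0,-1.2],[1,289,-281,0,-1.2],[1,289,-281,0,-1.2],[1,289,-281,0,-1.2],[1,289,-281,0,-1.2],[1,289,-281,0,-1.2],[1,289,-281,0,-1.2],[1,289,-281,0,-1.2],[1,289,-281,0,-1.2]]'; python3 -c "
from h import *
print(rel([.5425,.2025,.405]),telemetry.observe()['tool_rot'],telemetry.observe()['qpos'])"
```

```text
time: 1.02
tool_pos: [0.3482, -0.1467, 0.4046]
tool_rot: [3.141, -0.002, 1.501]
contact_force: [-0.5, -0.1, -0.1]
opening: 0.0917
grip_force: 0.0
[3.61939820e+02 1.69451949e+02 2.85526168e-01] [ 3.14126505e+00 -1.67657672e-03  1.50083490e+00] [-6.03034404e-01  6.79115862e-02  1.88063379e+00  1.73219205e-03
  1.19361765e+00 -5.33711131e-01]
```

```bash
python3 -m crank '[[1,362,169,0,-1.11],[1,362,169,0,-1.11],[1,362,169,0,-1.11],[1,362,169,0,-1.11],[1,362,169,0,-1.11],[1,362,169,0,-1.11],[1,362,169,0,-1.11],[1,362,169,0,-1.11],[1,362,169,0,-1.11],[1,362,169,0,-1.11],[1,362,169,0,-1.11],[1,362,169,0,-1.11]]'
python3 - <<'E'
from h import *
c,p,d=shot('wrist','pics/w1.png');P=cloud(c,d)
m=(P[...,2]>.088)&(P[...,2]<.115)&(p.max(-1)<90)&(np.hypot(P[...,0]-.5425,P[...,1]-.2025)<.06)
q=P[m];print(len(q),cv2.minAreaRect(q[:,:2].astype(np.float32)*1000),np.median(q[:,2]))
print(telemetry.observe()['tool_rot'])
E
```

```text
time: 2.02
tool_pos: [0.5444, 0.1975, 0.4035]
tool_rot: [-3.14, -0.001, 2.603]
contact_force: [-0.6, -0.5, -0.2]
opening: 0.0915
grip_force: 0.0
1186 ((545.173583984375, 206.53514099121094), (15.19347858428955, 82.86795043945312), 59.08405685424805) 0.10046617670596852
[-3.13984080e+00 -8.87707814e-04  2.60153219e+00]
```

View pics/w1.png

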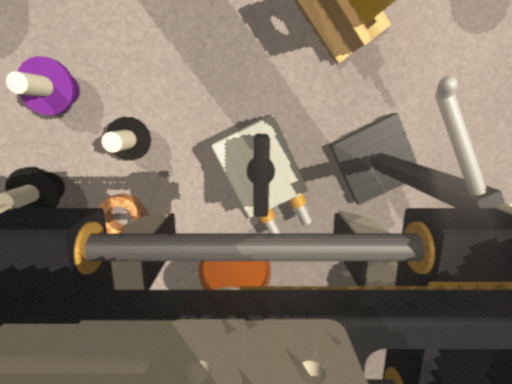

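The wrist view shows the knob bar at (261,170), lined up with the fingers. I'll go down over it.

Run:
```python
from h import *
s=telemetry.observe();print(s['tool_pos'],s['tool_rot'])
c,p,d=shot('wrist');P=cloud(c,d)
m=(P[...,2]>.088)&(P[...,2]<.115)&(p.max(-1)<90)&(np.hypot(P[...,0]-.5425,P[...,1]-.2025)<.06)
q=P[m];r=cv2.minAreaRect(q[:,:2].astype(np.float32)*1000);print(r)
print(rel([r[0][0]/1000,r[0][1]/1000,.241]))
```

```text
[0.54406483 0.19655767 0.40385428] [-3.13984080e+00 -8.87707814e-04  2.60153219e+00]
((545.299560546875, 206.50181579589844), (15.225981712341309, 82.9071273803711), 59.05308532714844)
[  4.10218879   9.95175821 163.18763696]
```

```bash
python3 -m crank '[[1,4,9,40,0],[1,4,9,80,0],[1,4,9,120,0],[1,4,9,150,0],[1,4,9,163,0],[1,4,9,163,0],[0,4,9,163,0],[-1,4,9,163,0],[-1,4,9,163,0],[-1,4,9,163,0],[-1,4,9,163,0],[-1,4,9,163,0]]' 60
```

```text
time: 3.12
tool_pos: [0.5453, 0.2068, 0.2424]
tool_rot: [3.141, 0.001, 2.602]
contact_force: [-0.5, -1.1, -0.1]
opening: 0.0564
grip_force: 0.0
```

```bash
python3 -m crank '[[-1,0,0,0,0],[-1,0,0,0,0],[-1,0,0,0,0],[-1,0,0,0,0],[-1,0,0,0,0],[-1,0,0,0,0],[-1,0,0,0,0],[-1,0,0,0,0],[-1,0,0,0,0],[-1,0,0,0,0]]' 60
```

```text
time: 3.95
tool_pos: [0.5447, 0.2058, 0.2415]
tool_rot: [-3.138, -0.001, 2.602]
contact_force: [-2.6, -5.7, 3.1]
opening: 0.0276
grip_force: 60.0
```

The fingers are stopped at 27.6 mm on the round hub below the bar. I'll open, rise a little and grip again.

```bash
python3 -m crank '[[0,0,0,0,0],[0,0,0,0,0],[0,0,0,-8,0],[0,0,0,-8,0],[-1,0,0,-8,0],[-1,0,0,-8,0],[-1,0,0,-8,0],[-1,0,0,-8,0],[-1,0,0,-8,0],[-1,0,0,-8,0],[-1,0,0,-8,0],[-1,0,0,-8,0]]' 60
```

```text
time: 4.95
tool_pos: [0.5447, 0.2057, 0.2495]
tool_rot: [-3.138, -0.001, 2.601]
contact_force: [-3.1, -7.0, 4.1]
opening: 0.0155
grip_force: 60.0
```

```bash
python3 -m crank '[[-1,0,0,0,0.12],[-1,0,0,0,0.24],[-1,0,0,0,0.36],[-1,0,0,0,0.48],[-1,0,0,0,0.6],[-1,0,0,0,0.72],[-1,0,0,0,0.84],[-1,0,0,0,0.96],[-1,0,0,0,1.08],[-1,0,0,0,1.2],[-1,0,0,0,1.32],[-1,0,0,0,1.44]]' 60; python3 -c "
from h import *
s=telemetry.observe();print(s['torque'],s['qpos'])"
```

```text
time: 5.95
tool_pos: [0.5463, 0.2062, 0.2496]
tool_rot: [3.138, -0.0, 1.156]
contact_force: [6.9, -4.0, -3.4]
opening: 0.0156
grip_force: 60.0
[-0.43312636 -0.8731843   0.31563149] [ 0.23010761  0.60633395  1.55239768 -0.00193352  0.9801623   0.64559542]
```

```bash
python3 -m crank '[[-1,0,0,0,0.08],[-1,0,0,0,0.16],[-1,0,0,0,0.22],[-1,0,0,0,0.22]]' 60; python3 -c "
from h import *
s=telemetry.observe();print(s['torque'],s['qpos'])"
```

```text
time: 6.28
tool_pos: [0.5466, 0.206, 0.2495]
tool_rot: [3.138, -0.001, 0.938]
contact_force: [8.0, -4.7, -4.4]
opening: 0.0153
grip_force: 60.0
[-0.58079438 -0.99749238 -0.06547061] [ 0.22962446  0.60651574  1.55204532 -0.002273    0.97969688  0.86320992]
```

```bash
python3 -m crank '[[-1,0,0,0,0.06],[-1,0,0,0,0.12],[-1,0,0,0,0.18],[-1,0,0,0,0.24]]' 60; python3 -c "
from h import *
s=telemetry.observe();print(s['torque'],s['qpos'][5])"
```

```text
time: 6.62
tool_pos: [0.5468, 0.2064, 0.2496]
tool_rot: [3.137, -0.004, 0.703]
contact_force: [9.0, -2.8, -5.1]
opening: 0.0175
grip_force: 68.6
[-0.09623994 -1.41950066  1.98520107] 1.1002878625763306
```

```bash
python3 -m crank '[[-1,0,0,0,0.06],[-1,0,0,0,0.12],[-1,0,0,0,0.18]]' 60; python3 -c "
from h import *
s=telemetry.observe();print(s['torque'],s['qpos'][5])"
```

```text
time: 6.87
tool_pos: [0.547, 0.2068, 0.2498]
tool_rot: [3.137, -0.005, 0.525]
contact_force: [13.1, 5.5, -6.7]
opening: 0.0202
grip_force: 81.1
[ 1.22639041 -2.27000709  2.5509619 ] 1.2789818063878324
```

The stop is reached: torque jumped to 2.5 N·m and the bar is slipping in the pads. I'll back off slightly short of alignment, open, rise and look.

```bash
python3 -m crank '[[-1,0,0,0,-0.1],[-1,0,0,0,-0.2],[-1,0,0,0,-0.2],[0,0,0,0,-0.2],[0,0,0,0,-0.2],[0,0,0,0,-0.2],[0,0,0,-40,-0.2],[0.6,0,0,-80,-0.2],[1,0,0,-120,-0.2],[1,0,0,-160,-0.2],[1,0,0,-160,-0.2],[1,0,0,-160,-0.2]]' 30
python3 - <<'E'
from h import *
c,p,d=shot('wrist');P=cloud(c,d)
m=(P[...,2]>.088)&(P[...,2]<.115)&(p.max(-1)<90)&(np.hypot(P[...,0]-.546,P[...,1]-.206)<.06)
q=P[m];r=cv2.minAreaRect(q[:,:2].astype(np.float32)*1000);print(r)
c,p,d=shot('top');P=cloud(c,d);np.save('t.npy',P)
E
```

```text
time: 7.87
tool_pos: [0.5452, 0.2071, 0.4124]
tool_rot: [3.139, -0.005, 0.722]
contact_force: [0.2, 0.1, -1.2]
opening: 0.0729
grip_force: 0.0
((546.117919921875, 205.84857177734375), (82.84444427490234, 15.976621627807617), 49.65019226074219)
```

The knob is 99.4° on from its start and hit a hard stop, so it is shut. On to the tag.

```bash
python3 -c "
from h import *
print(rel([.437,.375,.43]))"
```

```text
[  30.14488979 -197.42450336  -21.12186288]
```

```bash
python3 -m crank '[[0.2,30,-197,-21,0.61],[0.2,30,-197,-21,0.61],[0.2,30,-197,-21,0.61],[0.2,30,-197,-21,0.61],[0.2,30,-197,-21,0.61],[0.2,30,-197,-21,0.61],[0.2,30,-197,-21,0.61],[0.2,30,-197,-21,0.61]]' 30
python3 - <<'E'
from h import *
c,p,d=shot('wrist','pics/w2.png');P=cloud(c,d)
hsv=cv2.cvtColor(p,cv2.COLOR_RGB2HSV)
m=(hsv[...,1]>120)&(abs(hsv[...,0].astype(int)-26)<8)&(P[...,2]>.115)&(P[...,2]<.155)
q=P[m];print(len(q),cv2.minAreaRect(q[:,:2].astype(np.float32)*1000),np.percentile(q[:,2],[1,50,99]))
for nm,z0,z1 in(('top',.132,.15),):
    k=m&(P[...,2]>z0);print(P[k].mean(0))
m=(P[...,2]>.04)&(P[...,2]<.056)&(np.hypot(P[...,0]-.437,P[...,1]-.372)<.07);print('rack',cv2.minAreaRect(P[m][:,:2].astype(np.float32)*1000))
E
```

```text
time: 8.63
tool_pos: [0.4374, 0.3746, 0.4289]
tool_rot: [3.14, 0.003, 0.115]
contact_force: [-0.6, -0.3, -0.5]
opening: 0.0554
grip_force: 0.0
545 ((438.3150329589844, 377.52935791015625), (63.666500091552734, 6.920640468597412), 6.4928202629089355) [0.12302146 0.14055911 0.14208945]
[0.43905726 0.37761273 0.14053072]
rack ((438.36322021484375, 377.6875915527344), (95.37319946289062, 31.038299560546875), 7.054718017578125)
```

View pics/w2.png

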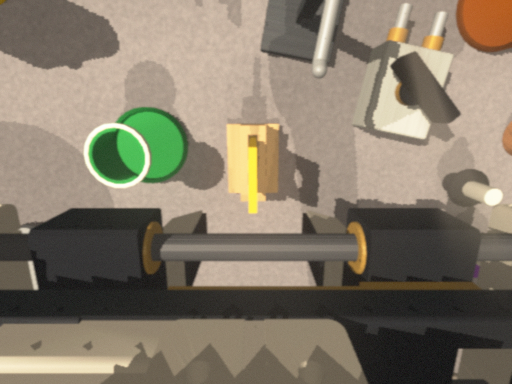

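The tag is at (253,175), edge-on and aligned with the fingers. I'll go down, grip its top and lift it out.

```bash
python3 -m crank '[[0.2,1,-3,40,0],[0.2,1,-3,80,0],[0.2,1,-3,115,0],[0.2,1,-3,132,0],[0.2,1,-3,132,0],[-1,1,-3,132,0],[-1,1,-3,132,0],[-1,1,-3,132,0],[-1,1,-3,132,0],[-1,1,-3,132,0],[-1,1,-3,132,0],[-1,1,-3,132,0]]' 40
```

```text
time: 9.68
tool_pos: [0.4382, 0.3776, 0.2992]
tool_rot: [-3.141, -0.001, 0.112]
contact_force: [0.9, 0.7, -0.0]
opening: 0.013
grip_force: 0.0
```

```bash
python3 -m crank '[[-1,0,0,0,0],[-1,0,0,0,0],[-1,0,0,0,0],[-1,0,0,0,0]]' 40
```

```text
time: 10.02
tool_pos: [0.4383, 0.3775, 0.2989]
tool_rot: [3.141, -0.0, 0.112]
contact_force: [0.1, -0.9, 3.5]
opening: 0.0076
grip_force: 40.0
```

```bash
python3 -m crank '[[-1,0,0,-30,0],[-1,0,0,-65,0],[-1,0,0,-105,0],[-1,0,0,-105,0]]' 40
python3 - <<'E'
from h import *
def an(n,f):
    c,p,d=shot(n,f);P=cloud(c,d)
    m=(P[...,2]>.17)&(P[...,2]<.215)&(P[...,0]>.5)&(P[...,0]<.66)&(abs(P[...,1]-.335)<.05)
    q=P[m]
    print(n,len(q),'x',np.percentile(q[:,0],[0,2,50,98,100]).round(4))
    for a in np.arange(.53,.65,.01):
        k=q[abs(q[:,0]-a)<.005]
        if len(k):print(round(a,3),len(k),k[:,1].mean().round(4),k[:,1].min().round(4),k[:,1].max().round(4),np.median(k[:,2]).round(4),k[:,2].max().round(4))
an('top','pics/t3.png');an('wrist','pics/w3.png')
s=telemetry.observe();print(s['tool_pos'])
E
```

```text
time: 10.35
tool_pos: [0.439, 0.3783, 0.4115]
tool_rot: [-3.135, -0.012, 0.112]
contact_force: [1.1, 0.8, -0.1]
opening: 0.0078
grip_force: 40.0
top 147 x [0.5284 0.5307 0.5901 0.6245 0.6248]
0.53 9 0.3386 0.3353 0.3428 0.1993 0.2027
0.54 11 0.338 0.3343 0.3426 0.1961 0.2007
0.55 12 0.3378 0.3335 0.343 0.1929 0.1989
0.56 13 0.3373 0.3331 0.3437 0.1944 0.1972
0.57 11 0.3366 0.3326 0.3409 0.1936 0.1986
0.58 12 0.3359 0.3324 0.3405 0.1942 0.1972
0.59 10 0.3354 0.3322 0.3398 0.1941 0.1979
0.6 14 0.3344 0.3302 0.3395 0.1938 0.1975
0.61 27 0.3324 0.3258 0.3432 0.1941 0.2033
0.62 28 0.3324 0.3255 0.3424 0.1984 0.204
wrist 1330 x [0.529  0.5302 0.5534 0.5746 0.5758]
0.53 160 0.3426 0.3377 0.3468 0.2002 0.2029
0.54 260 0.3426 0.3364 0.3467 0.1959 0.2026
0.55 285 0.3417 0.336 0.3464 0.1948 0.1974
0.56 303 0.3411 0.3354 0.3456 0.1948 0.1974
0.57 308 0.3404 0.3346 0.3451 0.1948 0.1974
0.58 14 0.3394 0.3345 0.3443 0.1935 0.1952
[0.43826302 0.37768565 0.40501389]
```

View pics/w3.png

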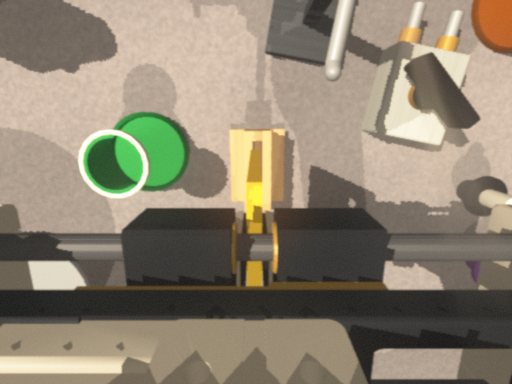

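The wrist view shows the tag held upright and the peg tip at (333,70). I'll move to just in front of the tip and turn the tag to face the peg.

```bash
python3 -m crank '[[-1,0,0,5,-0.12],[-1,5,3,11,-0.24],[-1,15,12,11,-0.36],[-1,25,20,11,-0.48],[-1,35,28,11,-0.6],[-1,46,37,11,-0.72],[-1,46,37,11,-0.84],[-1,46,37,11,-0.96],[-1,46,37,11,-1.08],[-1,46,37,11,-1.2],[-1,46,37,11,-1.32],[-1,46,37,11,-1.394]]' 40;python3 -m crank '[[-1,0,0,0,0],[-1,0,0,0,0],[-1,0,0,0,0]]'
python3 - <<'E'
from h import *
s=telemetry.observe();print(s['tool_pos'],s['tool_rot'])
c,p,d=shot('wrist','pics/w4.png');P=cloud(c,d)
m=(P[...,2]>.17)&(P[...,2]<.215)&(P[...,0]>.5)&(P[...,0]<.66)&(abs(P[...,1]-.34)<.02)
q=P[m]
for a in np.arange(.53,.65,.01):
    k=q[abs(q[:,0]-a)<.005]
    if len(k):print(round(a,3),len(k),k[:,1].mean().round(4),k[:,1].min().round(4),k[:,1].max().round(4),np.median(k[:,2]).round(4))
for t in(.488,.53,.574):print(t,rel([t,.3412-.065*(t-.555),.394]))
E
```

```text
time: 11.45
tool_pos: [0.4878, 0.3458, 0.3901]
tool_rot: [-3.138, 0.002, 1.512]
contact_force: [-0.8, -0.8, -0.3]
opening: 0.0078
grip_force: 40.0
time: 11.7
tool_pos: [0.488, 0.3459, 0.3915]
tool_rot: [-3.14, 0.001, 1.503]
contact_force: [0.6, 0.3, -0.3]
opening: 0.0075
grip_force: 40.0
[0.48798346 0.34587657 0.39148789] [-3.13984403e+00  1.15001673e-03  1.50346635e+00]
0.56 43 0.3441 0.3411 0.3455 0.1937
0.57 215 0.3415 0.336 0.3452 0.1948
0.58 232 0.3406 0.3349 0.3447 0.1949
0.59 232 0.3399 0.3343 0.344 0.1947
0.6 235 0.3393 0.3336 0.3434 0.1949
0.61 711 0.3393 0.3289 0.3456 0.1949
0.62 573 0.3397 0.3289 0.3454 0.2003
0.63 180 0.3399 0.3286 0.3448 0.2001
0.488 [-0.3423419  -0.00676849 -2.18313114]
0.53 [-0.25704467 42.08174192 -2.2371251 ]
0.574 [-0.16768566 86.17446712 -2.29369019]
```

View pics/w4.png

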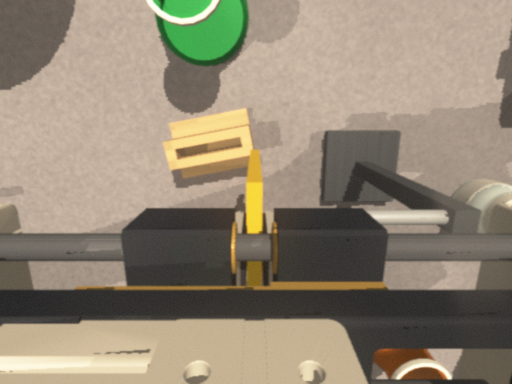

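The tag faces the peg, with the rod seen at (408,216) beyond it. I'll slide it on.

```bash
python3 -m crank '[[-1,0,5,-3,0],[-1,0,20,-3,0],[-1,0,35,-3,0],[-1,0,50,-3,0],[-1,0,65,-3,0],[-1,0,80,-3,0],[-1,0,84,-3,0],[-1,0,84,-3,0]]' 40;python3 -m crank '[[-1,0,0,4,0],[-1,0,0,8,0],[-1,0,0,12,0],[-1,0,0,14,0],[-1,0,0,14,0]]' 40
```

```text
time: 12.42
tool_pos: [0.5728, 0.34, 0.3951]
tool_rot: [-3.141, 0.0, 1.504]
contact_force: [0.3, 0.4, -1.2]
opening: 0.0074
grip_force: 40.0
time: 12.83
tool_pos: [0.5714, 0.3406, 0.381]
tool_rot: [-3.14, 0.001, 1.506]
contact_force: [-0.2, -0.1, -1.2]
opening: 0.0076
grip_force: 40.0
```

```bash
python3 -m crank '[[-1,0,0,2,0],[-1,0,0,2,0],[-0.6,0,0,2,0],[-0.6,0,0,2,0],[-0.6,0,0,2,0],[-0.6,0,0,2,0],[-0.6,0,0,-10,0],[-0.6,0,0,-30,0],[-0.6,0,0,-65,0],[-0.6,0,0,-65,0]]' 40
python3 - <<'E'
from h import *
c,p,d=shot('wrist','pics/w5.png');P=cloud(c,d);hsv=cv2.cvtColor(p,cv2.COLOR_RGB2HSV)
m=(hsv[...,1]>120)&(abs(hsv[...,0].astype(int)-26)<6)&(P[...,2]>.1)
q=P[m];print(len(q),q.mean(0),q[:,2].max())
c,p,d=shot('scene');cv2.imwrite('pics/s5.png',cv2.resize(p[150:300,290:450,::-1],None,fx=3.5,fy=3.5))
E
```

```text
time: 13.67
tool_pos: [0.5721, 0.3406, 0.454]
tool_rot: [3.131, -0.005, 1.506]
contact_force: [-0.5, -0.4, 1.7]
opening: 0.0184
grip_force: 0.0
871 [0.57158728 0.34976849 0.2173285 ] 0.36379322870006575
```

View pics/s5.png

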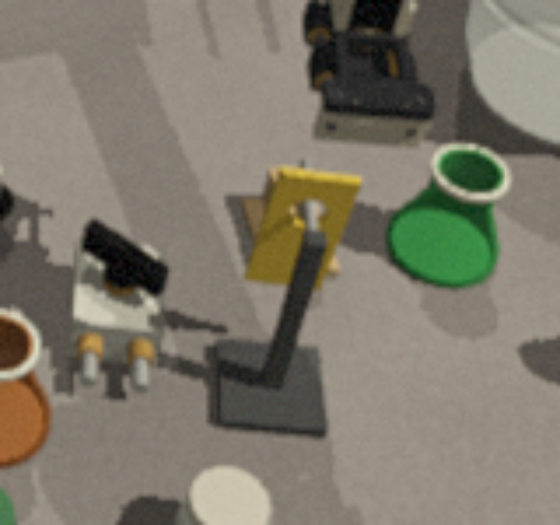

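The tag hangs through its hole on the peg, and the knob is shut. I'll go to the first small stopper.

```bash
python3 -m crank '[[0,-10,-5,0,0.12],[0,-50,-22,0,0.24],[0,-90,-40,0,0.36],[0,-125,-57,0,0.48],[0,-160,-73,0,0.6],[0,-195,-90,10,0.72],[0,-230,-105,20,0.84],[0,-260,-117,30,0.96],[0,-260,-117,40,1.08],[0,-260,-117,50,1.2],[0,-260,-117,50,1.32],[0,-260,-117,50,1.4]]' 40
cat >> h.py <<'E'
def posts(z=.076,f=None):
    """white post tops near height z in wrist view -> world xy"""
    c,p,d=shot('wrist',f);P=cloud(c,d);hsv=cv2.cvtColor(p,cv2.COLOR_RGB2HSV)
    m=(hsv[...,1]<70)&(hsv[...,2]>130)&(abs(P[...,2]-z)<.005)
    m=cv2.morphologyEx(m.astype(np.uint8),cv2.MORPH_OPEN,np.ones((3,3)))
    n,l,st,ce=cv2.connectedComponentsWithStats(m);out=[]
    for i in range(1,n):
        if st[i,4]>60:
            q=P[l==i][:,:2].astype(np.float32)*1000;(x,y),r=cv2.minEnclosingCircle(q);out.append((round(x),round(y),round(2*r),len(q)))
    return out
def rings(f=None,cam='wrist'):
    """white rims at z=.105 -> world xy, outer diameter"""
    c,p,d=shot(cam,f);P=cloud(c,d);hsv=cv2.cvtColor(p,cv2.COLOR_RGB2HSV)
    m=((hsv[...,1]<90)&(hsv[...,2]>120)&(abs(P[...,2]-.104)<.008)).astype(np.uint8)
    n,l,st,ce=cv2.connectedComponentsWithStats(m);out=[]
    for i in range(1,n):
        if st[i,4]>60:
            q=P[l==i][:,:2].astype(np.float32)*1000;(x,y),r=cv2.minEnclosingCircle(q);out.append((round(x,1),round(y,1),round(2*r,1),len(q)))
    return out
E
python3 - <<'E'
from h import *
print(posts(f='pics/w6.png'));print(rings());s=telemetry.observe();print(s['tool_pos'],s['tool_rot'])
E
```

```text
time: 14.77
tool_pos: [0.4377, 0.0882, 0.3953]
tool_rot: [-3.141, 0.003, 0.099]
contact_force: [0.4, -0.3, 0.9]
opening: 0.046
grip_force: 0.0
[(436, 87, 21, 325), (428, -55, 22, 331), (339, 42, 20, 150)]
[]
[0.4379426  0.08846795 0.39578464] [-3.14153456e+00  1.89192907e-03  1.04780838e-01]
```

View pics/w6.png

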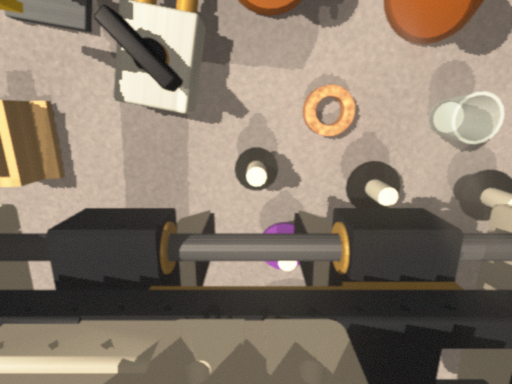

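The small stopper's post is at (257,175), under the gripper. I'll go down and grip it.

```bash
python3 -m crank '[[0,-2,1,40,0],[0,-2,1,80,0],[0,-2,1,120,0],[0,-2,1,155,0],[0,-2,1,174,0],[0,-2,1,174,0],[-1,-2,1,174,0],[-1,-2,1,174,0],[-1,-2,1,174,0],[-1,-2,1,174,0],[-1,-2,1,174,0],[-1,-2,1,174,0]]' 35;python3 -m crank '[[-1,0,0,0,0],[-1,0,0,-40,0],[-1,0,0,-80,0],[-1,0,0,-120,0],[-1,0,0,-160,0],[-1,0,0,-200,0],[-1,0,0,-200,0]]'; python3 -c "
from h import *
print(rings(cam='top'));print(telemetry.observe()['tool_pos'],rel([.628,-.230,.42]),rel([.54,-.375,.42]))"
```

```text
time: 15.87
tool_pos: [0.4369, 0.0874, 0.2239]
tool_rot: [3.141, -0.003, 0.106]
contact_force: [-1.0, 0.2, 6.4]
opening: 0.0207
grip_force: 35.0
time: 16.45
tool_pos: [0.4372, 0.0875, 0.4305]
tool_rot: [3.14, -0.015, 0.106]
contact_force: [1.8, 0.3, -0.2]
opening: 0.0208
grip_force: 35.0
[(660.6, 91.7, 69.1, 123), (648.7, -90.7, 69.2, 135), (650.1, -241.8, 57.2, 111), (563.0, -378.4, 57.0, 116), (437.5, 519.4, 71.2, 172), (212.1, 603.1, 156.9, 91)]
[0.43667134 0.08746691 0.42694777] [156.57773839 335.92660151   8.76900756] [ 53.73002019 470.79898532   7.88190697]
```

```bash
python3 -m crank '[[-1,12,35,5,0.05],[-1,25,70,5,0.1],[-1,38,105,5,0.1],[-1,52,140,5,0.1],[-1,65,175,5,0.1],[-1,78,210,5,0.1],[-1,91,245,5,0.1],[-1,104,280,5,0.1],[-1,117,315,5,0.1],[-1,127,345,5,0.1],[-1,127,345,5,0.1],[-1,127,345,5,0.1]]'
python3 - <<'E'
from h import *
print(rings(f='pics/w7.png'));s=telemetry.observe();print(s['tool_pos'],s['tool_rot'])
E
```

```text
time: 17.5
tool_pos: [0.5991, -0.2438, 0.415]
tool_rot: [-3.14, 0.003, 0.004]
contact_force: [0.6, 0.3, -0.4]
opening: 0.0211
grip_force: 35.0
[(650.1, -89.2, 69.5, 1035), (651.6, -239.6, 55.7, 758), (564.9, -376.8, 56.3, 415)]
[ 0.59889293 -0.24250663  0.41570894] [-3.13967027e+00  2.97142954e-03  4.90901868e-03]
```

View pics/w7.png

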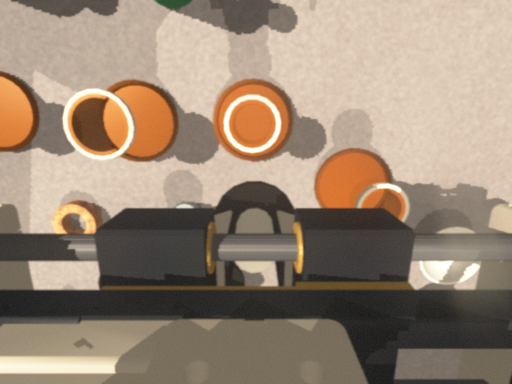

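The rims are clear in the view: wide2 at (98,124), narrow1 at (252,124), narrow2 at (382,200). I'll go over narrow1.

```bash
python3 -m crank '[[-1,30,-1,0,0],[-1,53,-3,15,0],[-1,53,-3,40,0],[-1,53,-3,70,0],[-1,53,-3,75,0],[-1,53,-3,75,0],[-1,53,-3,82,0],[-1,53,-3,89,0],[-1,53,-3,96,0],[-1,53,-3,103,0],[-1,53,-3,108,0],[-1,53,-3,112,0]]'; python3 -m crank '[[-1,0,0,0,0],[-1,0,0,0,0]]'
```

```text
time: 18.55
tool_pos: [0.652, -0.239, 0.3051]
tool_rot: [-3.141, 0.0, 0.006]
contact_force: [0.1, 0.0, -0.3]
opening: 0.0211
grip_force: 35.0
time: 18.72
tool_pos: [0.6521, -0.239, 0.3055]
tool_rot: [-3.142, 0.0, 0.006]
contact_force: [0.5, 0.1, -0.7]
opening: 0.0208
grip_force: 35.0
```

```bash
python3 -m crank '[[-1,0,0,3,0],[-1,0,0,6,0],[-1,0,0,8,0],[-1,0,0,8,0]]'; python3 -m crank '[[-1,0,0,1.5,0],[-1,0,0,3,0],[-1,0,0,3,0]]'
```

```text
time: 19.05
tool_pos: [0.6521, -0.239, 0.299]
tool_rot: [3.141, -0.001, 0.006]
contact_force: [-1.1, -0.0, 4.8]
opening: 0.0209
grip_force: 35.0
time: 19.3
tool_pos: [0.6519, -0.239, 0.2989]
tool_rot: [3.14, -0.003, 0.006]
contact_force: [-6.7, 2.5, 18.2]
opening: 0.0215
grip_force: 35.0
```

```bash
python3 -m crank '[[-1,0,0,-3,0],[0,0,0,-3,0],[0,0,0,-3,0],[0,0,0,-3,0],[0,0,0,-40,0],[0,0,0,-75,0],[0,-35,12,-105,0],[0,-75,26,-105,0],[0,-115,40,-105,0],[0,-155,54,-105,0],[0,-190,66,-105,0],[0,-207,72,-105,0]]'; python3 -m crank '[[0,0,0,0,0],[0,0,0,0,0]]'
python3 - <<'E'
from h import *
print(posts());print(rings());s=telemetry.observe();print(s['tool_pos'],s['tool_rot'])
c,p,d=shot('top','pics/t8.png')
E
```

```text
time: 20.3
tool_pos: [0.442, -0.313, 0.3995]
tool_rot: [-3.141, 0.002, 0.004]
contact_force: [1.1, -1.2, -0.8]
opening: 0.0461
grip_force: 0.0
time: 20.47
tool_pos: [0.4449, -0.3127, 0.3998]
tool_rot: [3.142, -0.0, 0.004]
contact_force: [1.1, 0.3, 0.0]
opening: 0.0458
grip_force: 0.0
[(443, -314, 22, 313), (432, -197, 22, 305), (428, -56, 22, 320)]
[(564.7, -377.0, 56.0, 1047)]
[ 0.44627352 -0.31206409  0.39957323] [-3.14156778e+00 -4.92447262e-04  6.02256170e-03]
```

```bash
python3 -m crank '[[0,-2,1.5,40,0],[0,-2,1.5,80,0],[0,-2,1.5,120,0],[0,-2,1.5,155,0],[0,-2,1.5,178,0],[0,-2,1.5,178,0],[-1,-2,1.5,178,0],[-1,-2,1.5,178,0],[-1,-2,1.5,178,0],[-1,-2,1.5,178,0],[-1,-2,1.5,178,0],[-1,-2,1.5,178,0]]' 35;python3 -m crank '[[-1,0,0,0,0],[-1,0,0,-40,0],[-1,0,0,-80,0],[-1,0,0,-120,0],[-1,0,0,-160,0],[-1,0,0,-198,0],[-1,20,15,-198,0],[-1,45,35,-198,0],[-1,68,55,-198,0],[-1,68,63,-198,0],[-1,68,63,-198,0],[-1,68,63,-198,0]]'
python3 - <<'E'
from h import *
print(rings());s=telemetry.observe();print(s['tool_pos'],s['tool_rot']);r=[x for x in rings() if np.hypot(x[0]-565,x[1]+377)<80][0]
print(rel([r[0]/1000,r[1]/1000,.298]))
E
```

```text
time: 21.62
tool_pos: [0.4439, -0.314, 0.2232]
tool_rot: [3.139, -0.002, 0.006]
contact_force: [-1.1, 0.9, 7.1]
opening: 0.0208
grip_force: 35.0
time: 22.62
tool_pos: [0.5113, -0.3762, 0.4191]
tool_rot: [-3.14, 0.001, 0.005]
contact_force: [-0.5, 0.7, 0.2]
opening: 0.0215
grip_force: 35.0
[(650.2, -242.3, 54.6, 419), (564.6, -376.7, 55.6, 746)]
[ 0.51120094 -0.37579748  0.41950914] [-3.14061485e+00  1.00176210e-03  5.47380931e-03]
[ 53.67644806   1.77234756 121.85580756]
```

```bash
python3 -m crank '[[-1,30,1,0,0],[-1,53.5,1,15,0],[-1,53.5,1,40,0],[-1,53.5,1,70,0],[-1,53.5,1,77,0],[-1,53.5,1,77,0],[-1,53.5,1,84,0],[-1,53.5,1,91,0],[-1,53.5,1,98,0],[-1,53.5,1,105,0],[-1,53.5,1,111,0],[-1,53.5,1,115,0]]'; python3 -m crank '[[-1,0,0,0,0],[-1,0,0,3,0],[-1,0,0,5,0],[-1,0,0,7,0],[-1,0,0,7,0]]'
```

```text
time: 23.72
tool_pos: [0.5652, -0.3769, 0.3039]
tool_rot: [-3.141, 0.001, 0.006]
contact_force: [0.9, -0.5, -1.5]
opening: 0.021
grip_force: 35.0
time: 24.13
tool_pos: [0.5654, -0.377, 0.2984]
tool_rot: [3.141, -0.001, 0.006]
contact_force: [-0.7, 0.0, 1.7]
opening: 0.0211
grip_force: 35.0
```

```bash
python3 -m crank '[[-1,0,0,1.5,0],[-1,0,0,3,0],[-1,0,0,3,0]]'
```

```text
time: 24.38
tool_pos: [0.5653, -0.377, 0.2982]
tool_rot: [3.139, -0.002, 0.006]
contact_force: [-5.2, 2.8, 15.7]
opening: 0.0211
grip_force: 35.0
```

```bash
python3 -m crank '[[-1,0,0,-3,0],[0,0,0,-3,0],[0,0,0,-3,0],[0,0,0,-3,0],[0,0,0,-40,0],[0,0,0,-75,0],[0,-22,-30,-105,0],[0,-45,-61,-105,0],[0,-68,-92,-105,0],[0,-90,-122,-105,0],[0,-112,-152,-105,0],[0,-132,-180,-105,0]]'; python3 -m crank '[[0,0,0,0,0],[0,0,0,0,0]]'
python3 - <<'E'
from h import *
print(posts());print(rings());s=telemetry.observe();print(s['tool_pos'],s['tool_rot'])
E
```

```text
time: 25.38
tool_pos: [0.4308, -0.1961, 0.3994]
tool_rot: [-3.141, 0.0, 0.006]
contact_force: [1.0, 0.7, 0.3]
opening: 0.046
grip_force: 0.0
time: 25.55
tool_pos: [0.4318, -0.1967, 0.4001]
tool_rot: [3.141, -0.0, 0.007]
contact_force: [0.7, 0.1, -0.8]
opening: 0.0459
grip_force: 0.0
[(432, -197, 22, 317), (428, -56, 22, 328), (319, -147, 21, 184)]
[(564.3, -376.1, 55.7, 515)]
[ 0.43292977 -0.19828884  0.3999621 ] [ 3.14054061e+00 -1.10994972e-03  5.86396074e-03]
```

```bash
python3 -m crank '[[0,0,0,40,0],[0,0,0,80,0],[0,0,0,120,0],[0,0,0,155,0],[0,0,0,178,0],[0,0,0,178,0],[-1,0,0,178,0],[-1,0,0,178,0],[-1,0,0,178,0],[-1,0,0,178,0],[-1,0,0,178,0],[-1,0,0,178,0]]' 35;python3 -m crank '[[-1,0,0,0,0],[-1,0,0,-40,0],[-1,0,0,-80,0],[-1,0,0,-120,0],[-1,0,0,-160,0],[-1,30,-20,-198,0],[-1,60,-40,-198,0],[-1,90,-60,-198,0],[-1,120,-80,-198,0],[-1,150,-97,-198,0],[-1,164,-107,-198,0],[-1,164,-107,-198,0]]'; python3 -m crank '[[-1,0,0,0,0],[-1,0,0,0,0]]';python3 - <<'E'
from h import *
print(rings());s=telemetry.observe();print(s['tool_pos'],s['tool_rot']);r=[x for x in rings() if np.hypot(x[0]-650,x[1]+90)<80][0]
print(rel([r[0]/1000,r[1]/1000,.298]))
E
```

```text
time: 26.65
tool_pos: [0.4328, -0.1981, 0.2231]
tool_rot: [3.14, -0.003, 0.006]
contact_force: [-0.2, 0.1, 6.7]
opening: 0.0209
grip_force: 35.0
time: 27.65
tool_pos: [0.5977, -0.0873, 0.4192]
tool_rot: [-3.141, -0.001, 0.009]
contact_force: [-1.0, 0.1, -0.7]
opening: 0.0208
grip_force: 35.0
time: 27.82
tool_pos: [0.5951, -0.09, 0.4197]
tool_rot: [3.141, 0.001, 0.006]
contact_force: [0.4, -0.1, -1.0]
opening: 0.0212
grip_force: 35.0
[(662.2, 93.7, 69.4, 1137), (650.1, -89.1, 68.7, 977), (651.7, -239.5, 56.2, 456), (576.3, -355.3, 26.6, 166)]
[ 0.59495178 -0.09029867  0.41986647] [3.14130172e+00 5.24803028e-04 5.09951052e-03]
[ 55.0038164   -1.06120159 122.03503947]
```

```bash
python3 -m crank '[[-1,30,-1,0,0],[-1,55,-1,15,0],[-1,55,-1,40,0],[-1,55,-1,70,0],[-1,55,-1,77,0],[-1,55,-1,77,0],[-1,55,-1,84,0],[-1,55,-1,91,0],[-1,55,-1,98,0],[-1,55,-1,105,0],[-1,55,-1,111,0],[-1,55,-1,115,0]]'; python3 -m crank '[[-1,0,0,0,0],[-1,0,0,3,0],[-1,0,0,5,0],[-1,0,0,7,0],[-1,0,0,8.5,0],[-1,0,0,10,0],[-1,0,0,10,0]]'
```

```text
time: 28.92
tool_pos: [0.6506, -0.0884, 0.3039]
tool_rot: [-3.142, 0.001, 0.006]
contact_force: [0.8, 0.3, -0.2]
opening: 0.0208
grip_force: 35.0
time: 29.5
tool_pos: [0.6506, -0.0883, 0.2981]
tool_rot: [3.141, -0.003, 0.006]
contact_force: [-6.6, 1.7, 15.9]
opening: 0.0211
grip_force: 35.0
```

Seated. On to the last big stopper at (.428,-.056).

```bash
python3 -m crank '[[-1,0,0,-3,0],[0,0,0,-3,0],[0,0,0,-3,0],[0,0,0,-3,0],[0,0,0,-40,0],[0,0,0,-75,0],[0,-37,-5,-105,0],[0,-75,-11,-105,0],[0,-112,-17,-105,0],[0,-150,-23,-105,0],[0,-187,-29,-105,0],[0,-222,-34,-105,0]]'; python3 -m crank '[[0,0,0,0,0],[0,0,0,0,0]]'
python3 - <<'E'
from h import *
print(posts());print(rings());s=telemetry.observe();print(s['tool_pos'],s['tool_rot'])
E
```

```text
time: 30.5
tool_pos: [0.4264, -0.0553, 0.3993]
tool_rot: [-3.142, 0.0, 0.006]
contact_force: [-0.2, 0.2, 1.1]
opening: 0.0459
grip_force: 0.0
time: 30.67
tool_pos: [0.4274, -0.0555, 0.4]
tool_rot: [3.141, -0.001, 0.005]
contact_force: [0.4, -0.0, 0.9]
opening: 0.0463
grip_force: 0.0
[(428, -56, 21, 302)]
[]
[ 0.42939012 -0.05601195  0.40010025] [ 3.14097810e+00 -1.76493138e-03  5.65534771e-03]
```

```bash
python3 -m crank '[[0,0,0,40,0],[0,0,0,80,0],[0,0,0,120,0],[0,0,0,155,0],[0,0,0,178,0],[0,0,0,178,0],[-1,0,0,178,0],[-1,0,0,178,0],[-1,0,0,178,0],[-1,0,0,178,0],[-1,0,0,178,0],[-1,0,0,178,0]]' 35;python3 -m crank '[[-1,0,0,0,0],[-1,0,0,-40,0],[-1,0,0,-80,0],[-1,0,0,-120,0],[-1,0,0,-160,0],[-1,30,-25,-198,0],[-1,60,-50,-198,0],[-1,90,-75,-198,0],[-1,120,-100,-198,0],[-1,150,-125,-198,0],[-1,178,-150,-198,0],[-1,178,-150,-198,0]]'; python3 -m crank '[[-1,0,0,0,0],[-1,0,0,0,0]]';python3 - <<'E'
from h import *
print(rings());s=telemetry.observe();print(s['tool_pos'],s['tool_rot']);r=[x for x in rings() if np.hypot(x[0]-660,x[1]-93)<80][0]
print(rel([r[0]/1000,r[1]/1000,.298]))
E
```

```text
time: 31.77
tool_pos: [0.4291, -0.0559, 0.2229]
tool_rot: [3.14, -0.003, 0.006]
contact_force: [0.3, -1.3, 7.0]
opening: 0.0211
grip_force: 35.0
time: 32.77
tool_pos: [0.6086, 0.0994, 0.418]
tool_rot: [-3.14, -0.0, 0.009]
contact_force: [-2.2, 0.1, -1.4]
opening: 0.0212
grip_force: 35.0
time: 32.93
tool_pos: [0.6052, 0.0952, 0.4192]
tool_rot: [3.141, 0.002, 0.006]
contact_force: [-0.9, -0.2, -1.0]
opening: 0.021
grip_force: 35.0
[(662.5, 93.9, 68.8, 931), (650.1, -88.4, 69.1, 1462)]
[0.60498879 0.09475555 0.41972159] [3.14118054e+00 8.69450279e-04 5.38205544e-03]
[ 57.42450199   0.82071451 122.05422717]
```

```bash
python3 -m crank '[[-1,30,1,0,0],[-1,57,1,15,0],[-1,57,1,40,0],[-1,57,1,70,0],[-1,57,1,77,0],[-1,57,1,77,0],[-1,57,1,84,0],[-1,57,1,91,0],[-1,57,1,98,0],[-1,57,1,105,0],[-1,57,1,111,0],[-1,57,1,115,0]]'; python3 -m crank '[[-1,0,0,0,0],[-1,0,0,3,0],[-1,0,0,5,0],[-1,0,0,7,0],[-1,0,0,8.5,0],[-1,0,0,10,0],[-1,0,0,10,0]]'
```

```text
time: 34.03
tool_pos: [0.6625, 0.0946, 0.3039]
tool_rot: [3.141, 0.001, 0.006]
contact_force: [-1.1, -0.3, -0.9]
opening: 0.021
grip_force: 35.0
time: 34.62
tool_pos: [0.6627, 0.0945, 0.2979]
tool_rot: [3.141, -0.003, 0.006]
contact_force: [-5.6, -0.2, 13.1]
opening: 0.021
grip_force: 35.0
```

Seated. I'll release, retreat and check everything.

```bash
python3 -m crank '[[-1,0,0,-3,0],[0,0,0,-3,0],[0,0,0,-3,0],[0,0,0,-3,0],[0,0,0,-40,0],[0,0,0,-75,0],[0,-37,20,-105,0],[0,-75,40,-105,0],[0,-112,60,-105,0],[0,-150,80,-105,0],[0,-187,90,-105,0],[0,-222,90,-105,0]]'; python3 -m crank '[[0,0,0,0,0],[0,0,0,0,0]]'
python3 - <<'E'
from h import *
c,p,d=shot('scene');cv2.imwrite('pics/s9.png',cv2.resize(p[150:310,80:440,::-1],None,fx=2.2,fy=2.2,interpolation=2))
c,p,d=shot('top');P=cloud(c,d);v,u=np.indices(d.shape)
for x,y in[(.6615,.094),(.650,-.089),(.6515,-.2395),(.5648,-.377)]:
    m=np.hypot(P[...,0]-x,P[...,1]-y)<.04
    q=P[m];k=q[q[:,2]>.135];f=q[(q[:,2]>.09)&(q[:,2]<.125)];print('post',k[:,:2].mean(0).round(4),np.median(k[:,2]).round(4),'flange',np.median(f[:,2]).round(4))
E
```

```text
time: 35.62
tool_pos: [0.4403, 0.002, 0.3993]
tool_rot: [3.141, -0.0, 0.004]
contact_force: [0.7, 0.1, 0.2]
opening: 0.0455
grip_force: 0.0
time: 35.78
tool_pos: [0.4404, 0.0033, 0.3999]
tool_rot: [-3.142, 0.0, 0.005]
contact_force: [0.8, 0.1, 0.9]
opening: 0.0458
grip_force: 0.0
post [0.6577 0.0932] 0.1502 flange 0.11
post [ 0.6453 -0.0889] 0.1494 flange 0.1101
post [ 0.6476 -0.2386] 0.15 flange 0.1103
post [ 0.5622 -0.3756] 0.1496 flange 0.1104
```

View pics/s9.png

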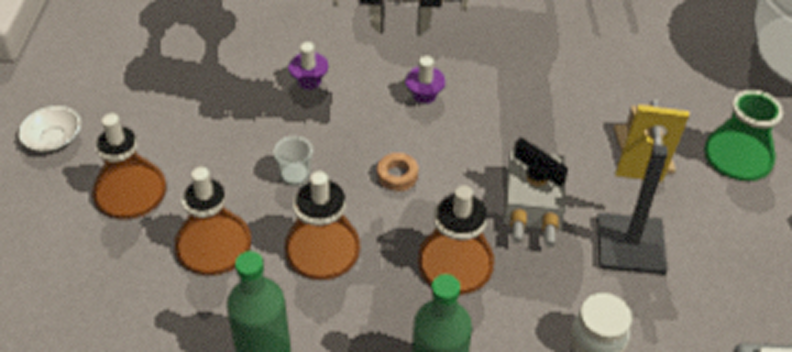

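All four stoppers are home: flange tops read 110–111 mm and post tops about 150 mm. The tag is on the peg, the knob is shut and the purple and green decoys are untouched.

```bash
python3 -c "
from cell import ticket
print(ticket.hand_in())"
```

```text
the job is handed in; nothing more can be done
None
```

The job is handed in at about 36 s: the valve was turned clockwise to its stop first, then the tag was hung on the peg and all four stoppers were seated in matching flasks. The hand-in gave no verdict.

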